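# Offer up the interlock cover of a hardness tester's stage base

## Robot

A 6-joint arm with a two-finger parallel gripper is mounted at the origin on the work surface. World frame = base frame: x ahead of the robot, y to its left, z up, the work surface at z = 0. Lengths are in m, angles in rad, forces in N, time in s.
With the tool pointing down it reaches from about 0.3 to 0.875 m from the base axis. Payload 6.4 kg.
Tool frame: the origin (TCP) lies on the centre line of the jaws, within the pads' length; the fingertips stand 22 mm ahead of it and the grasp point (between the pads) lies 3 mm ahead of it; z points along the fingers, y is the direction in which the jaws open and shut (so a half turn about z gives the same grasp; the last joint's range is limited). The gripper opens to 88 mm and grips with 3 to 60 N. Pads are 18 mm wide; open, the fingers measure 123 mm over their backs; the gripper's body (75 mm by 187 mm) begins 45 mm behind the grasp point.
Start: joints at [1.107, 0.181, 1.607, -0, 1.354, -0.206], TCP at [0.147, 0.556, 0.23] pointing down, gripper open.
Joint ranges: [-2.99, 2.99], [-0.89, 2.07], [0.3, 2.58], [-1.14, 4.28], [0, 2.63], [-3.12, 3.12]. Speed limits (rad/s): [2.57, 2.57, 3.01, 3.14, 3.14, 3.14].

## Interface

Orientations are given as [roll, pitch, yaw] about the fixed x, y, z axes, in that order (R = Rz(yaw) Ry(pitch) Rx(roll)).
In Python, from workcell import telemetry, viewer, ticket gives the robot as it stands.
- The arm moves only by the tool move_arm, never from a script. Its arguments are lists of equal length, an entry for each row: "slide": the shift along the tool's x, y, z in mm, a list of three; "rot": the turn, a rotation vector about the tool's x, y, z in rad, a list of three; "hand": the opening, from 0 (shut) to 1 (fully open). A call has 1 to 10 rows; each row shifts and turns the commanded pose from where the row before left it, along the tool's axes as they then stand; what a row does not reach is not made up. A row lasts 1/10 s, in which the tool goes at most 50 mm and 8.59 degrees, less where a joint would pass 70% of its speed; a pose out of reach is approached as far as the arm can. A call is refused whole if a number of a shift passes 50 or a number of a turn 0.15, either way. A call with a gripper value outside its range is refused whole. The fingers move at their own pace and stop on an object; "squeeze" is the grip in N (left out, the last holds). Time passes only in rows, so rows that do not move let the fingers close. It gives the time, the measured TCP pose, the force and the opening at its end, in the units of the state.
- telemetry.read_state(): the state, without advancing time (a new reading comes with each control period).
- viewer.grab_frame(name): name is "scene" or "top"; returns the picture (400x640x3 uint8, red, green, blue); there is no depth.
- viewer.calibration(name): a dict with "mtx" (3x3 intrinsics, pixels), "rvec" (rotation vector, rad) and "tvec" (3), from world to camera coordinates, as OpenCV has them. Camera axes: x right, y down, z forward; pixel columns grow to the right and rows downward; lengths in m; the calibration is good to about 2 mm. A picture is of the moment at which its call begins. calibration takes no time and is no camera call.
- ticket.finish_job(): hands the job in, once; it reports no verdict.
The state is a dict: "time_s": time; "qpos": joint angles; "dq": joint speeds; "effort": joint torques, N m; "position": TCP position; "orientation": TCP orientation; "force": force on the tool from outside, world axes, zero at the start; "wrist_torque": the same for the moment, N m; "grip_width": opening from 0.0 (shut) to 1.0 (fully open).
Only numpy, scipy, OpenCV 4.12 (cv2) and the standard library are available. Lean on these libraries where they do the work, as an engineer would, in place of code of your own. Each camera call takes 0.05 s, during which the arm holds its last target.

## Task

The stage base of the hardness tester stands open: first push the sprung limit-switch plunger in its middle fully down and let it spring back up, to check that it moves freely, while the cover plate still lies on its mat. Then lift the cover plate by its handle and hold it level over the base, about 25 mm above the base's top face and touching neither base nor plunger, turned so that its three holes stand over the three threaded holes and each threaded hole lies wholly within the plate hole above it. Finish holding it there, still, for a colleague to start the screws; do not put it down or let go, and leave the other things on the bench where they are.

Things in the scene. Friction and masses are not known exactly. Their poses are not given: they have to be found in the camera images.
- base: Stage base: fixed cream-painted cast block, 150 (its x) x 110 (its y) x 60 mm high, with a 50 x 50 mm square well in the middle of its top. Origin at the centre of its underside, on the bench; z up. It cannot be moved. It is turned by at most 0.4 rad from the world axes.
- base_hole0 (a point): Mouth of a threaded hole (8 mm bore) in the base's top face, 57 mm along +x and 36 mm along +y of the base, 60 mm up. The two-hole end is the end far from the robot.
- base_hole1 (a point): Mouth of a threaded hole (8 mm bore) in the base's top face, at +57 mm x, -36 mm y of the base, 60 mm up.
- base_hole2 (a point): Mouth of the single threaded hole (8 mm bore) at the other end of the base's top face (near the robot), at -57 mm x, 0 mm y, 60 mm up.
- plunger_top (a point): Centre of the flat top of the limit-switch plunger, a steel cap 24 mm wide in the middle of the base's well; at rest it stands 10 mm above the base's top face, fully pressed it is level with that face.
- plunger (a joint): Travel of the plunger straight down: 0 up (at rest), 0.010 m fully pressed. Its spring takes 2 N to start and 7 N at full stroke, and pushes it back up when released.
- plate: Loose cover plate of bare aluminium, 150 (its x) x 110 (its y) x 6 mm, about 0.35 kg, lying flat with its handle up. Origin at the centre of its underside; z up. Three through holes 18 mm wide in the same pattern as the base's threaded holes; its x axis points towards its two-hole end, which at the start is the end far from the robot (turned by at most 0.65 rad).
- plate_hole0 (a point): Centre of a plate hole on the underside, at +57 mm x, +36 mm y of the plate; belongs over base_hole0.
- plate_hole1 (a point): Centre of a plate hole on the underside, at +57 mm x, -36 mm y of the plate; belongs over base_hole1.
- plate_hole2 (a point): Centre of the single plate hole on the underside, at -57 mm x, 0 y of the plate; belongs over base_hole2.
- plate_handle (a point): Centre of the handle's steel grip bar, 43 mm above the plate's underside, over the plate's middle (and its centre of mass). The bar is 12 mm wide (plate x), 14 mm high and 86 mm long (plate y), with 30 mm free between it and the plate's top, on two posts 10 mm thick, 38 mm either side of the middle.
- mat: Dark rubber rest mat under the plate, fixed, 200 x 160 x 3 mm; origin at the centre of its underside.
- ref_block: Bystander: steel hardness reference disc, 56 mm wide, 12 mm high; origin under its centre.
- puck_a: Bystander: brown mounted specimen, 30 mm wide, 20 mm high; origin under its centre.
- puck_b: Bystander: grey mounted specimen, 32 mm wide, 18 mm high; origin under its centre.
- driver: Bystander: screwdriver lying beyond the work area, 200 mm long; origin on the bench under its length.
- mouse: Bystander: grey computer mouse, 64 mm wide, 32 mm high; origin under its centre.
- wash_bottle: Bystander: white plastic bottle, 60 mm wide, 150 mm tall; origin under its centre.
- screw_tray: Bystander: grey open tray, 100 x 70 x 25 mm; origin under its centre.
Mind the look-alikes: they are no part of the job. Leave any brown or yellow look-alike of the plate alone. Leave any turquoise look-alike of the base alone.

How it is judged:
On the way, in this order (a step that is already met when the one before it is completed fails the run):
1. the plunger is pushed fully down while the cover plate still lies on its mat (value of joint plunger above 0.0085 m and contact force between plate and mat above 0.5 N and distance of plate from where it was at the start of the episode below 0.03 m), for 0.1 s.
2. the plunger has sprung back up (value of joint plunger below 0.0015 m), for 0.1 s.
At the end, for the whole second after the job is handed in: The gripper holds the plate still, clear of base, plunger, mat and all else; each plate hole's centre is within 5 mm (seen from above) of its threaded hole and its underside 14 to 40 mm above the base's top face; the plate is level within 8 degrees; the plunger is up (within 1.5 mm) (horizontal distance between plate_hole0 and base_hole0 below 0.005 m and horizontal distance between plate_hole1 and base_hole1 below 0.005 m and horizontal distance between plate_hole2 and base_hole2 below 0.005 m and z of plate_hole0 in the frame of base between 0.074 and 0.1 m and z of plate_hole1 in the frame of base between 0.074 and 0.1 m and z of plate_hole2 in the frame of base between 0.074 and 0.1 m and angle between plate's own z axis and vertical below 0.14 rad and contact force between the fingers and plate above 1 N and contact force between plate and base below 0.05 N and contact force between plate and mat below 0.05 N and contact force between plate and ref_block below 0.05 N and contact force between plate and puck_a below 0.05 N and contact force between plate and puck_b below 0.05 N and contact force between plate and driver below 0.05 N and contact force between plate and mouse below 0.05 N and contact force between plate and wash_bottle below 0.05 N and contact force between plate and screw_tray below 0.05 N and linear speed of plate below 0.02 m/s and angular speed of plate below 0.15 rad/s and value of joint plunger below 0.0015 m); the arm keeps its last pose, push and grip.
It fails at once if a bystander is shifted by more than 25 mm (distance of any of ref_block, puck_a, puck_b, driver, mouse, wash_bottle, screw_tray from where it was at the start of the episode above 0.025 m).
It also fails if it takes over 54 s, if anything falls off the work surface, if the arm or the gripper's body presses on something with over 40 N, if the wrist force passes 120 N, or if a joint passes its speed limit or range.

## Working session

There is one attempt and no reset: what is moved stays moved. The work goes in short steps, Python scripts to look and compute and a tool call to move; the robot and the scene stay as the last step left them, time stands still between calls to the robot, and variables do not carry over. Pictures are saved under pics/ and viewed, and the job is handed in when it is done.

Besides the shell and the picture viewer there is one more tool, called after "Request:" by a JSON object that holds its "op" and its "data", one argument or row to a line. move_arm: Moves the arm, as the interface text tells. Its arguments: {"type":"object","properties":{"slide":{"type":"array"},"rot":{"type":"array"},"hand":{"type":"array"},"squeeze":{"type":"number"}},"required":["slide","rot","hand"]}

```bash
ls; mkdir -p pics; python3 - <<'E'
from workcell import telemetry, viewer
import cv2
for n in("scene","top"):
    cv2.imwrite(f"pics/{n}0.png",cv2.cvtColor(viewer.grab_frame(n),cv2.COLOR_RGB2BGR))
    c=viewer.calibration(n);print(n,c)
print(telemetry.read_state())
E
```

```text
pics
scene {'mtx': array([[433.52530896,   0.        , 321.20817583],
       [  0.        , 433.52530896, 199.40350701],
       [  0.        ,   0.        ,   1.        ]]), 'rvec': array([ 2.3342295 ,  1.23215232, -0.33428377]), 'tvec': array([-0.29890744, -0.36564229,  1.48489638])}
top {'mtx': array([[388.35910594,   0.        , 318.77055817],
       [  0.        , 388.35910594, 200.98890515],
       [  0.        ,   0.        ,   1.        ]]), 'rvec': array([ 2.20308373, -2.20056448,  0.08741455]), 'tvec': array([-0.0210116 ,  0.55026059,  1.30170574])}
{'time_s': 0.1, 'qpos': array([ 1.10670780e+00,  1.81495544e-01,  1.60784095e+00,  5.22511336e-06,
        1.35379975e+00, -2.06316612e-01]), 'dq': array([-0.00091747, -0.00151079, -0.00245326, -0.00183824, -0.00050945,
        0.00059619]), 'effort': array([ 4.88091482e-04, -4.34816587e+01, -3.42700124e+01,  7.05350353e-02,
        3.40045569e-02, -2.15164317e-05]), 'position': array([0.14636008, 0.55557817, 0.22891646]), 'orientation': array([-3.14008284e+00, -3.21207117e-04,  2.88381936e+00]), 'force': array([ 0.58439274,  0.12391427, -0.9035602 ]), 'wrist_torque': array([ 0.06692377, -0.00213943,  0.01943845]), 'grip_width': 0.9971367163152192}
```

View pics/scene0.png

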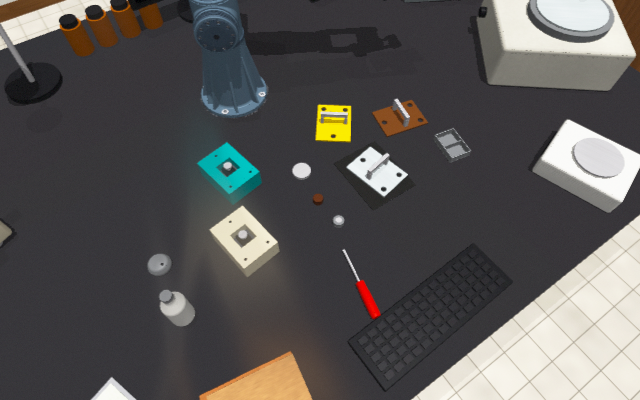

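View pics/top0.png

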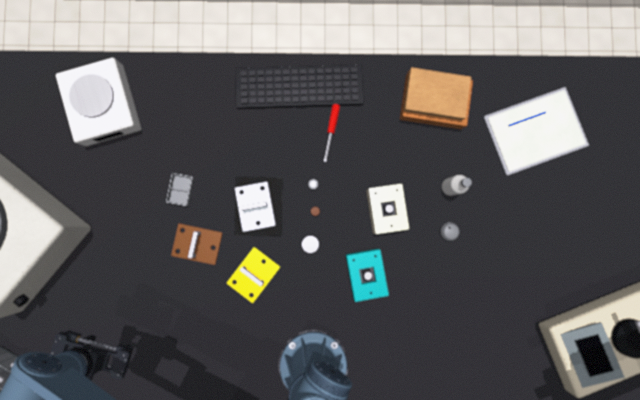

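The scene and top pictures show the cream base at about (388,209) in the top view with its plunger, and the bare plate on its mat at (255,206). The turquoise, yellow and brown look-alikes are closer to the robot. I'll enlarge both areas.

```bash
cat > h.py <<'E'
import numpy as np, cv2
from workcell import viewer
def cam(n):
    c=viewer.calibration(n);R=cv2.Rodrigues(np.array(c['rvec']))[0];return c['mtx'],R,np.array(c['tvec']).ravel()
def ray(n,uv,z):
    K,R,t=cam(n);C=-R.T@t;d=R.T@np.linalg.inv(K)@np.array([uv[0],uv[1],1.]);return C+d*(z-C[2])/d[2]
def proj(n,P):
    c=viewer.calibration(n);return cv2.projectPoints(np.array(P,float).reshape(-1,1,3),np.array(c['rvec']),np.array(c['tvec']),c['mtx'],None)[0].reshape(-1,2)
E
python3 - <<'E'
from h import *
t=cv2.imread('pics/top0.png');s=cv2.imread('pics/scene0.png')
def cr(i,x,y,w=80,h=70): return cv2.resize(i[y:y+h,x:x+w],(400,300) if 0 else (w*5,h*5),interpolation=cv2.INTER_NEAREST)[:300,:400]
a=np.hstack([cr(t,215,175,80,60),cr(t,350,178,80,60)]);b=np.hstack([cr(s,335,140,80,60),cr(s,205,205,80,70)])
cv2.imwrite('pics/crop.png',np.vstack([a,b]))
# masks
for n,im,box,z,lab in(("top",t,(365,180,412,238),.06,'base'),("top",t,(230,178,280,235),.009,'plate'),("scene",s,(208,205,280,275),.06,'base'),("scene",s,(345,145,410,198),.009,'plate')):
    x0,y0,x1,y1=box;m=np.zeros(im.shape[:2],np.uint8);m[y0:y1,x0:x1]=(im[y0:y1,x0:x1].min(2)>130)*255
    cs=cv2.findContours(m,cv2.RETR_CCOMP,cv2.CHAIN_APPROX_NONE)
    o=max(cs[0],key=cv2.contourArea);r=cv2.minAreaRect(o);print(n,lab,r,cv2.contourArea(o),ray(n,r[0],z))
    for c,hh in zip(cs[0],cs[1][0]):
        if hh[3]>=0:
            M=c.reshape(-1,2).mean(0);print('  hole',M,len(c),ray(n,M,z)[:2])
E
```

```text
top base ((388.27166748046875, 208.26589965820312), (47.28978729248047, 34.82109832763672), 81.25383758544922) 1559.0 [ 0.52414786 -0.24817487  0.06      ]
  hole [388.62745098 208.2745098 ] 51 [ 0.52412112 -0.24934973]
top plate ((254.50942993164062, 206.21697998046875), (45.58069610595703, 34.093379974365234), 79.3803482055664) 1475.0 [0.5325316  0.19787162 0.009     ]
  hole [257.72727273 222.72727273] 11 [0.47652155 0.18642797]
  hole [241.18181818 191.81818182] 11 [0.58150914 0.24357759]
  hole [262. 188.] 12 [0.59472399 0.1730521 ]
scene base ((243.22323608398438, 235.68711853027344), (54.388671875, 43.384185791015625), 48.5035285949707) 2141.0 [ 0.52618119 -0.24714883  0.06      ]
  hole [245.22222222 258.77777778] 9 [ 0.58636421 -0.2749137 ]
  hole [267.5 241.5] 8 [ 0.57652323 -0.20315629]
  hole [243.01851852 235.48148148] 54 [ 0.52535274 -0.2472991 ]
  hole [229.5 221.5] 8 [ 0.46856545 -0.25682514]
scene plate ((377.0000305175781, 170.00001525878906), (48.08325958251953, 38.18376159667969), 45.0) 1455.5 [0.53383161 0.20089321 0.009     ]
  hole [383.2        188.66666667] 15 [0.59677979 0.17449512]
  hole [398.73333333 174.33333333] 15 [0.58307839 0.24516473]
  hole [372. 171.] 4 [0.52823052 0.18610948]
  hole [368.63636364 174.5       ] 22 [0.5326493  0.16987511]
  hole [373. 170.] 4 [0.52702597 0.19087604]
  hole [377.  166.5] 16 [0.52363705 0.20892833]
  hole [381. 163.] 4 [0.52021292 0.22716821]
  hole [362.4375 159.5   ] 16 [0.47778685 0.18821557]
```

View pics/crop.png

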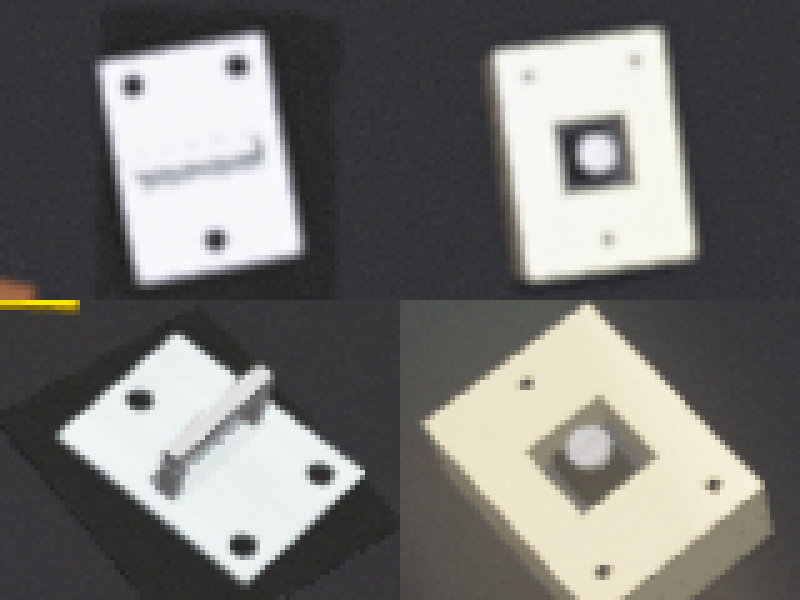

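```bash
cat >> h.py <<'E'
MODEL=np.array([[.057,.036],[.057,-.036],[-.057,0]])
def blob(g,uv,r=4,bg=8):
    # darkness-weighted centroid, iterated
    u=np.array(uv,float)
    for _ in range(6):
        x,y=np.round(u).astype(int);w=g[y-r:y+r+1,x-r:x+r+1].astype(float)
        b=np.percentile(w,70);d=np.clip(b-w-0.15*(b-w.min()),0,None)
        Y,X=np.mgrid[y-r:y+r+1,x-r:x+r+1];u=np.array([(X*d).sum(),(Y*d).sum()])/d.sum()
    return u
def fit(P):
    c=P.mean(0);m=MODEL.mean(0);A=MODEL-m;B=P-c
    a=np.arctan2((A[:,0]*B[:,1]-A[:,1]*B[:,0]).sum(),(A*B).sum())
    R=np.array([[np.cos(a),-np.sin(a)],[np.sin(a),np.cos(a)]])
    o=c-R@m;return o,a,np.linalg.norm((R@MODEL.T).T+o-P,axis=1)*1000
E
python3 - <<'E'
from h import *
for n in('top','scene'):
    g=cv2.imread(f'pics/{n}0.png',0)
    for lab,z in(('plate',.009),('base',.06)):
        if lab=='plate': init={'top':[(241,192),(262,188),(258,223)],'scene':[(399,174),(383,189),(362,159.5)]}[n]
        else: init={'top':[(375.5,193),(397,190),(391.5,226)],'scene':[(267.5,241.5),(245,259),(229.5,221.5)]}[n]
        r=4 if lab=='plate' else 3
        uv=[blob(g,i,r) for i in init];P=np.array([ray(n,u,z)[:2] for u in uv])
        print(n,lab,np.round(uv,2).tolist(),*fit(P))
    # plunger top bright disc
im=cv2.imread('pics/top0.png',0)
m=np.zeros_like(im);m[203:215,382:396]=(im[203:215,382:396]>130)*255
# keep inner disc
k=cv2.connectedComponentsWithStats(m);print(k[2],k[3]);
for i in range(1,k[0]): print(ray('top',k[3][i],.07))
E
```

```text
top plate [[241.11, 191.72], [261.93, 187.72], [257.67, 222.6]] [0.53284647 0.19759452] 0.1936344596823572 [0.05840203 0.06045572 0.04547956]
top base [[375.13, 192.85], [396.58, 189.64], [391.1, 225.36]] [ 0.52407368 -0.24889681] 0.14471262788620512 [0.41294039 0.04018849 0.40542585]
scene plate [[398.89, 174.1], [383.08, 188.87], [361.96, 159.01]] [0.53309625 0.19907012] 0.19029641917869947 [1.00079037 1.45091264 1.67138938]
scene base [[267.26, 241.59], [245.09, 258.84], [229.81, 221.34]] [ 0.52497162 -0.24769667] 0.14280092335062694 [0.20671902 0.20130818 0.12094908]
[[     0      0    640    400 255933]
 [   395    203      1      5      5]
 [   385    205      9      8     56]
 [   382    210      1      5      5]
 [   395    214      1      1      1]] [[319.48177062 199.49764978]
 [395.         205.        ]
 [389.14285714 208.375     ]
 [382.         212.        ]
 [395.         214.        ]]
[ 0.5344536 -0.2683409  0.07     ]
[ 0.52339555 -0.24901861  0.07      ]
[ 0.5115355 -0.2255125  0.07     ]
[ 0.50505998 -0.2680181   0.07      ]
```

```bash
cat >> h.py <<'E'
from scipy.spatial.transform import Rotation as Ro
def plan(pos,rpy,tpos,tyaw,n,nr=None):
    nr=nr or n;R=Ro.from_euler('xyz',rpy);T=Ro.from_euler('xyz',[np.pi,0,tyaw])
    rv=(R.inv()*T).as_rotvec();d=(np.array(tpos)-pos)/n
    S=[];W=[]
    for i in range(n):
        S.append(np.round(R.inv().apply(d)*1000,1).tolist())
        w=np.round(rv/nr,4) if i<nr else np.zeros(3)
        W.append(w.tolist());R=R*Ro.from_rotvec(w)
    return S,W
E
python3 - <<'E'
from h import *
from workcell import telemetry
s=telemetry.read_state()
for r in zip(*plan(s['position'],s['orientation'],[.5245,-.2483,.16],1.715,20,9)):print(r)
E
```

```text
([-28.5, -34.0, 3.5], [-0.0002, 0.0001, 0.1299])
([-32.7, -30.1, 3.5], [-0.0002, 0.0001, 0.1299])
([-36.3, -25.6, 3.5], [-0.0002, 0.0001, 0.1299])
([-39.3, -20.7, 3.5], [-0.0002, 0.0001, 0.1299])
([-41.7, -15.4, 3.5], [-0.0002, 0.0001, 0.1299])
([-43.3, -9.9, 3.4], [-0.0002, 0.0001, 0.1299])
([-44.2, -4.2, 3.4], [-0.0002, 0.0001, 0.1299])
([-44.4, 1.6, 3.4], [-0.0002, 0.0001, 0.1299])
([-43.8, 7.3, 3.4], [-0.0002, 0.0001, 0.1299])
([-42.5, 12.9, 3.4], [0.0, 0.0, 0.0])
([-42.5, 12.9, 3.4], [0.0, 0.0, 0.0])
([-42.5, 12.9, 3.4], [0.0, 0.0, 0.0])
([-42.5, 12.9, 3.4], [0.0, 0.0, 0.0])
([-42.5, 12.9, 3.4], [0.0, 0.0, 0.0])
([-42.5, 12.9, 3.4], [0.0, 0.0, 0.0])
([-42.5, 12.9, 3.4], [0.0, 0.0, 0.0])
([-42.5, 12.9, 3.4], [0.0, 0.0, 0.0])
([-42.5, 12.9, 3.4], [0.0, 0.0, 0.0])
([-42.5, 12.9, 3.4], [0.0, 0.0, 0.0])
([-42.5, 12.9, 3.4], [0.0, 0.0, 0.0])
```

Request:
{"op": "move_arm", "data": {
  "slide": [
    [-28.5, -34, 3.5],
    [-32.7, -30, 3.5],
    [-36, -25.6, 3.5],
    [-39, -20.7, 3.5],
    [-41.7, -15.4, 3.5],
    [-43, -10, 3.4],
    [-44, -4, 3.4],
    [-44.4, 1.6, 3.4],
    [-44, 7.3, 3.4],
    [-42.5, 13, 3.4]
  ],
  "rot": [
    [0, 0, 0.13],
    [0, 0, 0.13],
    [0, 0, 0.13],
    [0, 0, 0.13],
    [0, 0, 0.13],
    [0, 0, 0.13],
    [0, 0, 0.13],
    [0, 0, 0.13],
    [0, 0, 0.13],
    [0, 0, 0]
  ],
  "hand": [0, 0, 0, 0, 0, 0, 0, 0, 0, 0]
}}

```text
time_s: 1.1
position: [0.3349, 0.1529, 0.1951]
orientation: [3.141, 0.0, 1.71]
force: [0.2, 0.4, 0.0]
grip_width: 0.115
```

Request:
{"op": "move_arm", "data": {
  "slide": [
    [-42.5, 13, 3.4],
    [-42.5, 13, 3.4],
    [-42.5, 13, 3.4],
    [-42.5, 13, 3.4],
    [-42.5, 13, 3.4],
    [-42.5, 13, 3.4],
    [-42.5, 13, 3.4],
    [-42.5, 13, 3.4],
    [-42.5, 13, 3.4],
    [0, 0, 0]
  ],
  "rot": [
    [0, 0, 0],
    [0, 0, 0],
    [0, 0, 0],
    [0, 0, 0],
    [0, 0, 0],
    [0, 0, 0],
    [0, 0, 0],
    [0, 0, 0],
    [0, 0, 0],
    [0, 0, 0]
  ],
  "hand": [0, 0, 0, 0, 0, 0, 0, 0, 0, 0]
}}

```text
time_s: 2.1
position: [0.506, -0.2118, 0.1635]
orientation: [-3.141, 0.001, 1.71]
force: [-0.9, 0.2, -0.2]
grip_width: 0.007
```

```bash
python3 - <<'E'
from h import *
from workcell import telemetry
s=telemetry.read_state();print(s)
for r in zip(*plan(s['position'],s['orientation'],[.5245,-.2483,.10],1.715,3)):print(r)
E
```

```text
{'time_s': 2.1, 'qpos': array([-6.12350523e-01,  1.91341886e-01,  1.73576485e+00, -9.52120250e-04,
        1.21413356e+00, -7.51083130e-01]), 'dq': array([ 0.05266378, -0.06474895,  0.08245908,  0.02225287,  0.04043352,
        0.03917154]), 'effort': array([ -1.31788049, -40.43625712, -32.92407274,  -0.13491384,
        -0.20287828,  -0.38658265]), 'position': array([ 0.505998  , -0.2118171 ,  0.16353194]), 'orientation': array([-3.14124115e+00,  8.92597153e-04,  1.70986137e+00]), 'force': array([-0.94543157,  0.20390308, -0.23741614]), 'wrist_torque': array([-0.10526655,  0.03364128,  0.03959288]), 'grip_width': 0.006817034708994328}
([-12.9, 4.4, 21.2], [-0.0001, 0.0003, -0.0017])
([-12.9, 4.4, 21.2], [-0.0001, 0.0003, -0.0017])
([-12.9, 4.4, 21.2], [-0.0001, 0.0003, -0.0017])
```

Request:
{"op": "move_arm", "data": {
  "slide": [
    [-12.9, 4.4, 20],
    [-12.9, 4.4, 20],
    [-12.9, 4.4, 20],
    [0, 0, 0],
    [0, 0, 0]
  ],
  "rot": [
    [0, 0, -0.002],
    [0, 0, -0.002],
    [0, 0, -0.001],
    [0, 0, 0],
    [0, 0, 0]
  ],
  "hand": [0, 0, 0, 0, 0]
}}

```text
time_s: 2.6
position: [0.5231, -0.2428, 0.1044]
orientation: [-3.14, -0.001, 1.719]
force: [-0.8, -0.2, -0.2]
grip_width: 0.003
```

```bash
python3 - <<'E'
from h import *
from workcell import telemetry
s=telemetry.read_state();print(s['position'],s['orientation'])
im=viewer.grab_frame('scene')[:,:,::-1]
cv2.imwrite('pics/pr.png',cv2.resize(im[130:290,150:310],(640,640))[:600])
E
```

```text
[ 0.52308264 -0.24278618  0.10438382] [-3.14037021e+00 -1.49727367e-03  1.71874846e+00]
```

View pics/pr.png

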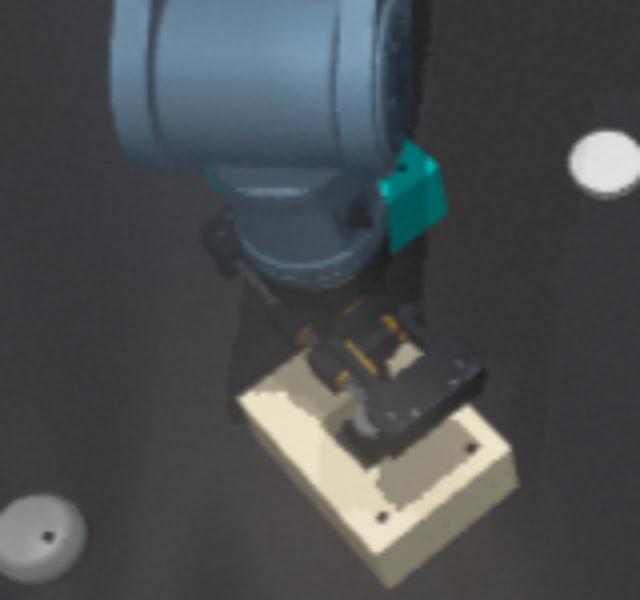

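The arm stands over the base's well, with the finger tips at the plunger (around (365,420) in the crop). TCP y is about 5 mm off, so I'll correct that and press in steps.

Request:
{"op": "move_arm", "data": {
  "slide": [
    [-5.5, 0.4, 4],
    [0, 0, 5],
    [0, 0, 5],
    [0, 0, 3],
    [0, 0, 2.5],
    [0, 0, 2],
    [0, 0, 1],
    [0, 0, 0]
  ],
  "rot": [
    [0, 0, 0.003],
    [0, 0, 0],
    [0, 0, 0],
    [0, 0, 0],
    [0, 0, 0],
    [0, 0, 0],
    [0, 0, 0],
    [0, 0, 0]
  ],
  "hand": [0, 0, 0, 0, 0, 0, 0, 0]
}}

```text
time_s: 3.45
position: [0.5248, -0.2491, 0.082]
orientation: [-3.141, -0.0, 1.716]
force: [0.0, -0.6, 0.4]
grip_width: 0.005
```

Request:
{"op": "move_arm", "data": {
  "slide": [
    [0, 0, 1],
    [0, 0, 0]
  ],
  "rot": [
    [0, 0, 0],
    [0, 0, 0]
  ],
  "hand": [0, 0]
}}

```text
time_s: 3.65
position: [0.5249, -0.2491, 0.0811]
orientation: [3.142, 0.0, 1.716]
force: [0.3, 0.9, 0.3]
grip_width: 0.004
```

```bash
python3 - <<'E'
from h import *
from workcell import telemetry
s=telemetry.read_state();print(s)
im=viewer.grab_frame('scene')[:,:,::-1]
a=cv2.resize(im[190:290,190:310],(600,500))
im=viewer.grab_frame('top')[:,:,::-1]
cv2.imwrite('pics/pr2.png',a);cv2.imwrite('pics/pr2t.png',cv2.resize(im[160:260,330:450],(600,500)))
E
```

```text
{'time_s': 3.65, 'qpos': array([-6.47285640e-01,  3.67968020e-01,  1.70037407e+00, -6.33656995e-06,
        1.07320564e+00, -7.92288300e-01]), 'dq': array([-0.00021972, -0.0016079 , -0.00093799,  0.00040913,  0.00194411,
        0.00062259]), 'effort': array([-1.08438489e-02, -4.74010026e+01, -2.91078061e+01,  3.79885803e-02,
        3.92007781e-02,  1.96919732e-04]), 'position': array([ 0.52490581, -0.24912419,  0.08110373]), 'orientation': array([3.14156507e+00, 3.58983001e-05, 1.71580201e+00]), 'force': array([0.26826093, 0.91266202, 0.32572103]), 'wrist_torque': array([-0.05345148,  0.07685152, -0.01974659]), 'grip_width': 0.004267912127717029}
```

View pics/pr2.png

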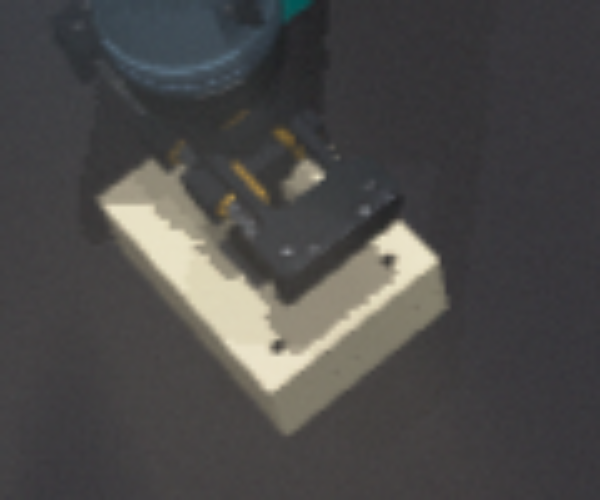

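Request:
{"op": "move_arm", "data": {
  "slide": [
    [0, 0, 1],
    [0, 0, 1],
    [0, 0, 0]
  ],
  "rot": [
    [0, 0, 0],
    [0, 0, 0],
    [0, 0, 0]
  ],
  "hand": [0, 0, 0]
}}

```text
time_s: 4.05
position: [0.5248, -0.249, 0.0789]
orientation: [-3.141, -0.0, 1.716]
force: [0.1, -0.3, 0.6]
grip_width: 0.005
```

View pics/pr2t.png

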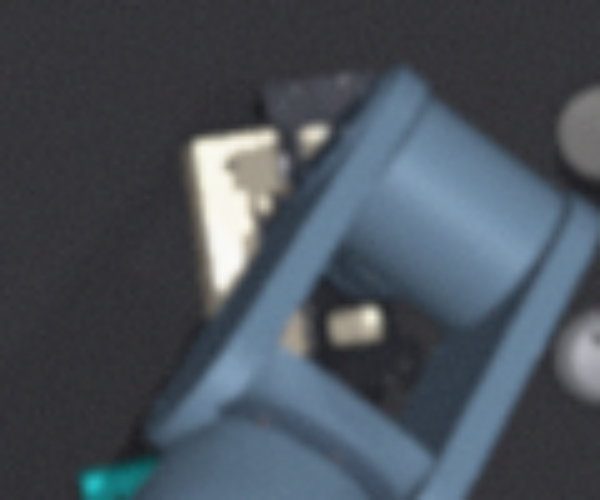

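```bash
python3 - <<'E'
from h import *
from workcell import telemetry
s=telemetry.read_state();print(s['position'],s['force'],s['wrist_torque'])
p=s['position']
im=viewer.grab_frame('scene')[:,:,::-1].copy()
x0,y0,k=190,180,6
a=cv2.resize(im[y0:y0+95,x0:x0+120],None,fx=k,fy=k,interpolation=cv2.INTER_CUBIC)
a=cv2.convertScaleAbs(a,alpha=1.8,beta=10)
R=Ro.from_euler('xyz',s['orientation'])
for q,c in((R.apply([0,0,0])+p,(0,0,255)),(R.apply([0,0,.022])+p,(0,255,0)),(R.apply([0,0,-.042])+p,(255,0,0)),([.5245,-.2485,.07],(255,0,255)),([.5245,-.2485,.06],(255,255,0))):
    u=(proj('scene',q)[0]-[x0,y0]+.5)*k;cv2.circle(a,tuple(int(v) for v in u),4,c,1)
cv2.imwrite('pics/pr3.png',a)
E
```

```text
[ 0.52479319 -0.2490057   0.07892751] [ 0.06254418 -0.29767806  0.63908832] [-0.05390214  0.0803168   0.00611858]
```

View pics/pr3.png

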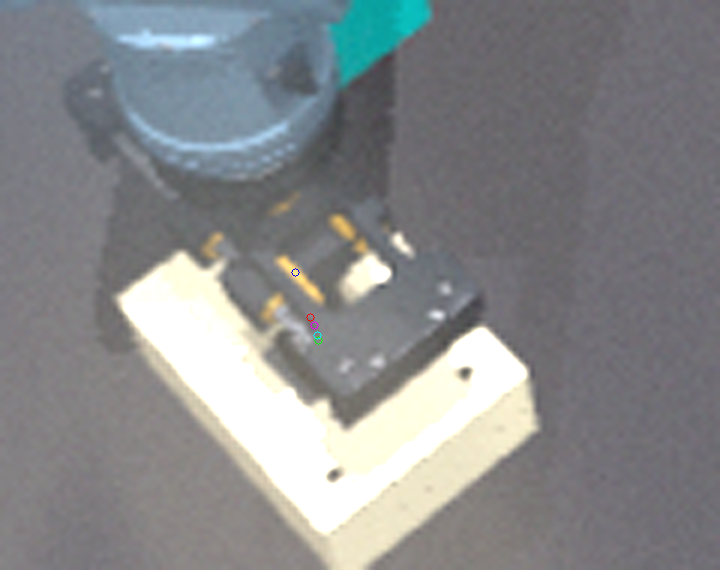

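Request:
{"op": "move_arm", "data": {
  "slide": [
    [0, 0, 1],
    [0, 0, 1],
    [0, 0, 0]
  ],
  "rot": [
    [0, 0, 0],
    [0, 0, 0],
    [0, 0, 0]
  ],
  "hand": [0, 0, 0]
}}

```text
time_s: 4.4
position: [0.5248, -0.249, 0.0769]
orientation: [-3.141, -0.0, 1.716]
force: [-0.4, -0.2, -0.0]
grip_width: 0.008
```

Request:
{"op": "move_arm", "data": {
  "slide": [
    [0, 0, 1],
    [0, 0, 1],
    [0, 0, 0]
  ],
  "rot": [
    [0, 0, 0],
    [0, 0, 0],
    [0, 0, 0]
  ],
  "hand": [0, 0, 0]
}}

```text
time_s: 4.7
position: [0.5248, -0.249, 0.0749]
orientation: [-3.141, -0.0, 1.716]
force: [-0.4, -0.3, 0.1]
grip_width: 0.006
```

```bash
python3 - <<'E'
from h import *
from workcell import telemetry
s=telemetry.read_state()
p=s['position'];R=Ro.from_euler('xyz',s['orientation'])
out=[]
for n,x0,y0 in(('scene',190,180),('top',350,160)):
    k=6 if n=='scene' else 7
    im=viewer.grab_frame(n)[:,:,::-1].copy()
    a=cv2.resize(im[y0:y0+95,x0:x0+120][:, :115],None,fx=k,fy=k,interpolation=cv2.INTER_CUBIC)
    a=cv2.convertScaleAbs(a,alpha=2.2,beta=15)
    for zz,c in((-.042,(0,0,255)),(-.08,(0,255,0))):
        q=[R.apply([sx*.0375,sy*.0935,zz])+p for sx,sy in((-1,-1),(1,-1),(1,1),(-1,1))]
        u=(proj(n,q)-[x0,y0]+.5)*k;cv2.polylines(a,[u.astype(np.int32)],True,c,1)
    q=[R.apply([sx*.009,sy*.0175,.022])+p for sx,sy in((-1,-1),(1,-1),(1,1),(-1,1))]
    u=(proj(n,q)-[x0,y0]+.5)*k;cv2.polylines(a,[u.astype(np.int32)],True,(255,0,255),1)
    cv2.imwrite(f'pics/b_{n}.png',a[:600])
E
```

```text
(no output)
```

View pics/b_scene.png

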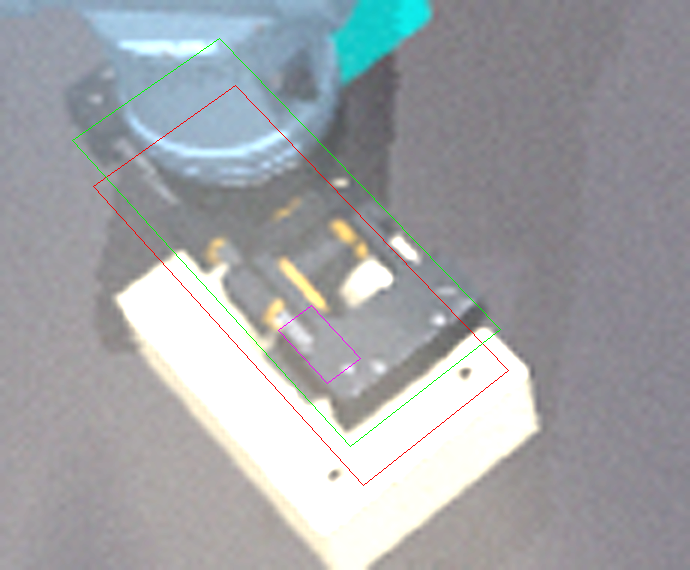

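View pics/b_top.png

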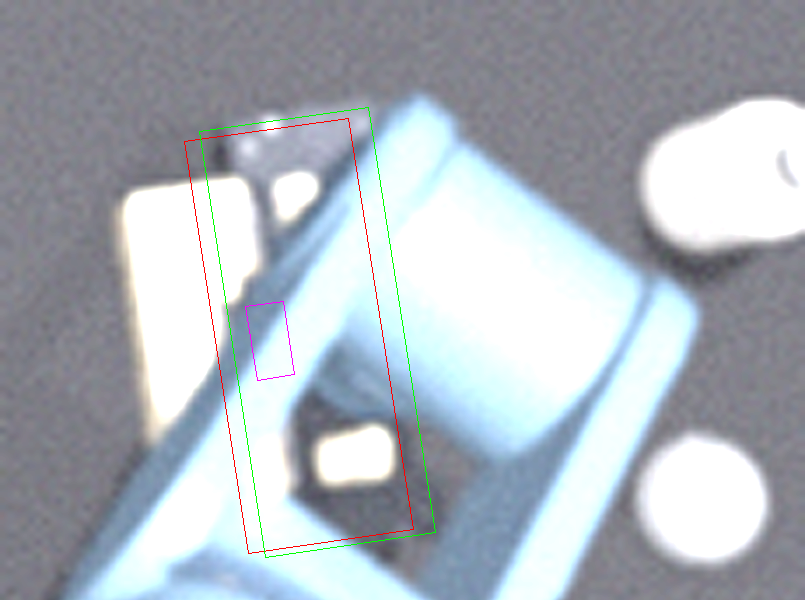

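Request:
{"op": "move_arm", "data": {
  "slide": [
    [0, 0, 1],
    [0, 0, 1],
    [0, 0, 1],
    [0, 0, 0]
  ],
  "rot": [
    [0, 0, 0],
    [0, 0, 0],
    [0, 0, 0],
    [0, 0, 0]
  ],
  "hand": [0, 0, 0, 0]
}}

```text
time_s: 5.2
position: [0.5248, -0.249, 0.0719]
orientation: [-3.141, -0.0, 1.716]
force: [0.6, -0.3, 1.1]
grip_width: 0.004
```

```bash
python3 - <<'E'
from h import *
from workcell import telemetry
s=telemetry.read_state();print(s['position'],s['force'],s['wrist_torque'],s['effort'])
c=viewer.calibration('scene');K,R,t=cam('scene');print('scene cam',-R.T@t);K,R,t=cam('top');print('top cam',-R.T@t)
im=viewer.grab_frame('scene')[:,:,::-1].copy()
a=np.vstack([cv2.resize(i[215:255,215:281],None,fx=7,fy=7,interpolation=cv2.INTER_NEAREST) for i in(cv2.imread('pics/scene0.png'),im)])
cv2.imwrite('pics/c.png',cv2.convertScaleAbs(a,alpha=1.5,beta=10))
E
```

```text
[ 0.52477243 -0.24900579  0.07187943] [ 0.58778241 -0.33965963  1.10830617] [-0.06535105  0.0574041   0.04531682] [-1.19030141e-02 -4.76606119e+01 -2.87068337e+01  3.72484827e-02
  3.86494305e-02  1.14058923e-04]
scene cam [ 1.05506041 -0.36949195  1.08548627]
top cam [0.47329335 0.00715028 1.33176886]
```

View pics/c.png

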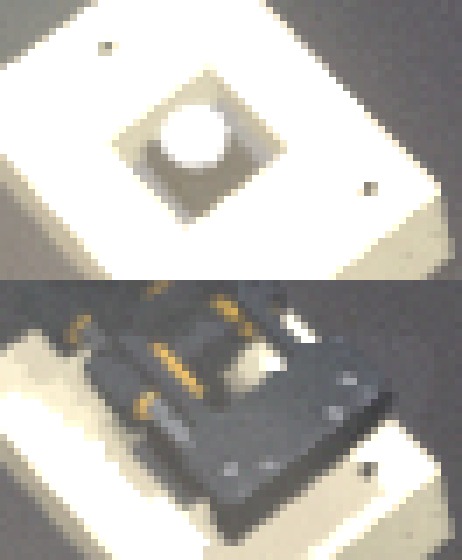

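```bash
python3 - <<'E'
from h import *
def tri(a,b):
    P=[]
    for n in('scene','top'):
        K,R,t=cam(n);P.append(K@np.c_[R,t])
    X=cv2.triangulatePoints(P[0],P[1],np.array(a,float).reshape(2,1),np.array(b,float).reshape(2,1)).ravel();X=X[:3]/X[3]
    print(X,proj('scene',X),a,proj('top',X),b)
tri((270.5,228.5),(383.2,178.5))
tri((268,229),(385.6,181.2))   # bolt near +y corner: scene (350,380 crop) / top (247,148)
im=viewer.grab_frame('top')[:,:,::-1].copy()
a=cv2.resize(im[165:215,365:425],None,fx=10,fy=10,interpolation=cv2.INTER_NEAREST)
cv2.imwrite('pics/ct.png',cv2.convertScaleAbs(a,alpha=1.8,beta=10))
E
```

```text
[ 0.60979999 -0.20422606  0.18871375] [[268.92831907 228.48082206]] (270.5, 228.5) [[381.89455177 177.69940106]] (383.2, 178.5)
[ 0.60371235 -0.2102827   0.18316161] [[265.5804746  228.95197208]] (268, 229) [[383.59481917 179.95557799]] (385.6, 181.2)
```

View pics/ct.png

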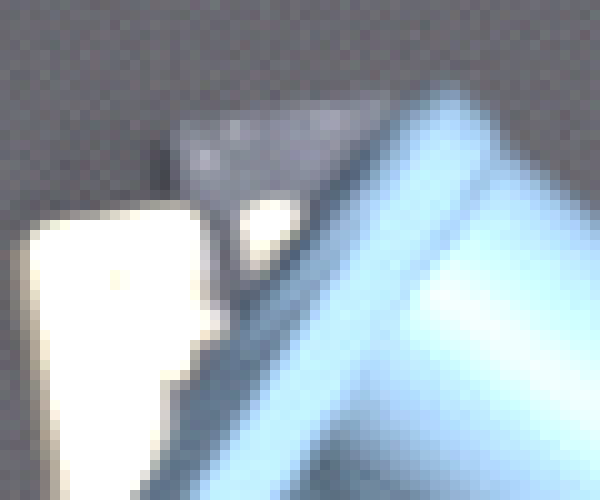

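Request:
{"op": "move_arm", "data": {
  "slide": [
    [0, 0, 1.5],
    [0, 0, 1.5],
    [0, 0, 0]
  ],
  "rot": [
    [0, 0, 0],
    [0, 0, 0],
    [0, 0, 0]
  ],
  "hand": [0, 0, 0]
}}

```text
time_s: 5.6
position: [0.5247, -0.249, 0.0688]
orientation: [-3.141, -0.0, 1.716]
force: [0.2, 0.6, 0.6]
grip_width: 0.003
```

Request:
{"op": "move_arm", "data": {
  "slide": [
    [0, 0, 1.5],
    [0, 0, 1.5],
    [0, 0, 0]
  ],
  "rot": [
    [0, 0, 0],
    [0, 0, 0],
    [0, 0, 0]
  ],
  "hand": [0, 0, 0]
}}

```text
time_s: 5.9
position: [0.5247, -0.249, 0.0658]
orientation: [-3.141, -0.0, 1.716]
force: [-0.3, 0.2, 0.6]
grip_width: 0.005
```

Request:
{"op": "move_arm", "data": {
  "slide": [
    [0, 0, 1.5],
    [0, 0, 1.5],
    [0, 0, 0]
  ],
  "rot": [
    [0, 0, 0],
    [0, 0, 0],
    [0, 0, 0]
  ],
  "hand": [0, 0, 0]
}}

```text
time_s: 6.2
position: [0.5248, -0.249, 0.0629]
orientation: [-3.141, -0.0, 1.716]
force: [0.0, 0.1, -0.6]
grip_width: 0.008
```

```bash
python3 - <<'E'
from h import *
from workcell import telemetry
s=telemetry.read_state();print(s['position'],s['force'],s['wrist_torque'])
im=viewer.grab_frame('scene')[:,:,::-1].copy()
a=cv2.resize(im[60:290,130:330],None,fx=3,fy=3,interpolation=cv2.INTER_CUBIC)[90:]
cv2.imwrite('pics/d.png',cv2.convertScaleAbs(a,alpha=1.8,beta=15))
E
```

```text
[ 0.5247544  -0.24900178  0.06286177] [ 0.04715735  0.11434513 -0.55064678] [-0.08744981  0.0392686   0.01313323]
```

View pics/d.png

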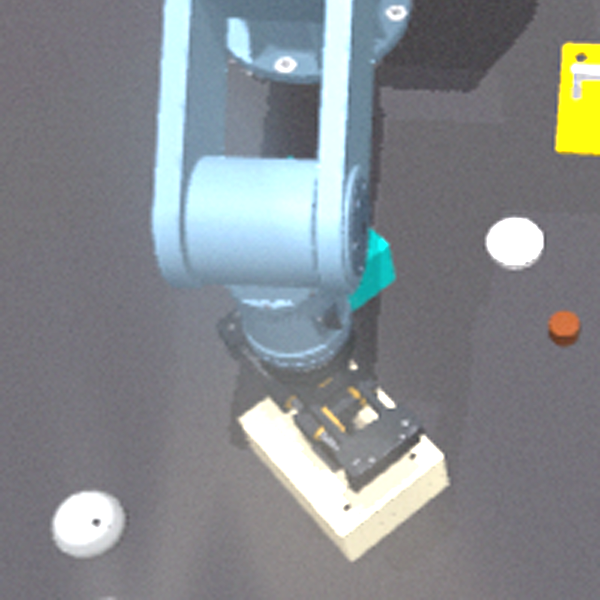

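Request:
{"op": "move_arm", "data": {
  "slide": [
    [0, 0, 1.5],
    [0, 0, 1.5],
    [0, 0, 0]
  ],
  "rot": [
    [0, 0, 0],
    [0, 0, 0],
    [0, 0, 0]
  ],
  "hand": [0, 0, 0]
}}

```text
time_s: 6.55
position: [0.5251, -0.2492, 0.0602]
orientation: [3.141, 0.0, 1.716]
force: [-0.3, 0.3, 2.1]
grip_width: 0.006
```

Request:
{"op": "move_arm", "data": {
  "slide": [
    [0, 0, 1.5],
    [0, 0, 1.5],
    [0, 0, 0]
  ],
  "rot": [
    [0, 0, 0],
    [0, 0, 0],
    [0, 0, 0]
  ],
  "hand": [0, 0, 0]
}}

```text
time_s: 6.85
position: [0.5251, -0.2492, 0.0572]
orientation: [3.141, 0.0, 1.716]
force: [-1.2, 0.4, 3.2]
grip_width: 0.005
```

Request:
{"op": "move_arm", "data": {
  "slide": [
    [0, 0, 1.5],
    [0, 0, 1.5],
    [0, 0, 0]
  ],
  "rot": [
    [0, 0, 0],
    [0, 0, 0],
    [0, 0, 0]
  ],
  "hand": [0, 0, 0]
}}

```text
time_s: 7.15
position: [0.5251, -0.2492, 0.0542]
orientation: [3.141, 0.0, 1.716]
force: [-0.5, 0.2, 5.1]
grip_width: 0.005
```

Contact force now follows the plunger's 0.5 N/mm spring, starting at a reported TCP z of about 0.061. That is roughly 30 mm lower than the stated geometry predicts. I'll finish the stroke.

Request:
{"op": "move_arm", "data": {
  "slide": [
    [0, 0, 1.5],
    [0, 0, 1],
    [0, 0, 0]
  ],
  "rot": [
    [0, 0, 0],
    [0, 0, 0],
    [0, 0, 0]
  ],
  "hand": [0, 0, 0]
}}

```text
time_s: 7.45
position: [0.5251, -0.2492, 0.0518]
orientation: [3.141, 0.0, 1.716]
force: [-1.2, 0.9, 6.5]
grip_width: 0.005
```

Request:
{"op": "move_arm", "data": {
  "slide": [
    [0, 0, 0.8],
    [0, 0, 0]
  ],
  "rot": [
    [0, 0, 0],
    [0, 0, 0]
  ],
  "hand": [0, 0]
}}

```text
time_s: 7.65
position: [0.5251, -0.2492, 0.0514]
orientation: [3.141, 0.0, 1.716]
force: [-2.1, 2.0, 7.9]
grip_width: 0.005
```

Request:
{"op": "move_arm", "data": {
  "slide": [
    [0, 0, 0.6],
    [0, 0, 0.4],
    [0, 0, 0],
    [0, 0, 0]
  ],
  "rot": [
    [0, 0, 0],
    [0, 0, 0],
    [0, 0, 0],
    [0, 0, 0]
  ],
  "hand": [0, 0, 0, 0]
}}

```text
time_s: 8.05
position: [0.5251, -0.2493, 0.0513]
orientation: [3.141, 0.0, 1.716]
force: [-5.0, 3.4, 15.4]
grip_width: 0.003
```

Request:
{"op": "move_arm", "data": {
  "slide": [
    [0, 0, -5],
    [0, 0, -15],
    [0, 0, -30],
    [0, 0, -40],
    [0, 0, -20],
    [0, 0, 0],
    [0, 0, 0]
  ],
  "rot": [
    [0, 0, 0],
    [0, 0, 0],
    [0, 0, 0],
    [0, 0, 0],
    [0, 0, 0],
    [0, 0, 0],
    [0, 0, 0]
  ],
  "hand": [0, 0, 0, 0, 0, 0.6, 0.6]
}}

```text
time_s: 8.75
position: [0.5246, -0.2489, 0.1595]
orientation: [-3.141, -0.0, 1.716]
force: [-0.4, -1.0, -1.5]
grip_width: 0.16
```

```bash
python3 - <<'E'
from h import *
from workcell import telemetry
s=telemetry.read_state();print(s['position'],s['orientation'],s['force'])
for r in zip(*plan(s['position'],s['orientation'],[.533,.1983,.14],1.763,10,1)):print(r)
E
```

```text
[ 0.52461257 -0.24889386  0.15950727] [-3.14141485e+00 -1.09680822e-04  1.71580496e+00] [-0.43932042 -1.00122774 -1.52957017]
([44.1, 7.3, 2.0], [-0.0002, -0.0001, -0.0472])
([43.7, 9.4, 2.0], [0.0, 0.0, 0.0])
([43.7, 9.4, 2.0], [0.0, 0.0, 0.0])
([43.7, 9.4, 2.0], [0.0, 0.0, 0.0])
([43.7, 9.4, 2.0], [0.0, 0.0, 0.0])
([43.7, 9.4, 2.0], [0.0, 0.0, 0.0])
([43.7, 9.4, 2.0], [0.0, 0.0, 0.0])
([43.7, 9.4, 2.0], [0.0, 0.0, 0.0])
([43.7, 9.4, 2.0], [0.0, 0.0, 0.0])
([43.7, 9.4, 2.0], [0.0, 0.0, 0.0])
```

Request:
{"op": "move_arm", "data": {
  "slide": [
    [44, 7.3, 0],
    [43.7, 9.4, 0],
    [43.7, 9.4, 0],
    [43.7, 9.4, 0],
    [43.7, 9.4, 0],
    [43.7, 9.4, 0],
    [43.7, 9.4, 0],
    [43.7, 9.4, 0],
    [43.7, 9.4, 0],
    [43.7, 9.4, 0]
  ],
  "rot": [
    [0, 0, -0.047],
    [0, 0, 0],
    [0, 0, 0],
    [0, 0, 0],
    [0, 0, 0],
    [0, 0, 0],
    [0, 0, 0],
    [0, 0, 0],
    [0, 0, 0],
    [0, 0, 0]
  ],
  "hand": [0.6, 0.6, 0.6, 0.6, 0.6, 0.6, 0.6, 0.6, 0.6, 0.6]
}}

```text
time_s: 9.75
position: [0.5319, 0.1993, 0.1574]
orientation: [-3.137, -0.0, 1.763]
force: [0.7, 0.4, 0.0]
grip_width: 0.596
```

Request:
{"op": "move_arm", "data": {
  "slide": [
    [0, 0, 0],
    [0, 0, 0],
    [0, 0, 0]
  ],
  "rot": [
    [0, 0, 0],
    [0, 0, 0],
    [0, 0, 0]
  ],
  "hand": [0.6, 0.6, 0.6]
}}

```text
time_s: 10.05
position: [0.533, 0.1966, 0.1584]
orientation: [-3.139, 0.0, 1.762]
force: [0.5, -0.6, -0.2]
grip_width: 0.598
```

```bash
python3 - <<'E'
from h import *
from workcell import telemetry
s=telemetry.read_state();print(s['position'],s['orientation'],s['force'],s['grip_width'])
p=s['position'];R=Ro.from_euler('xyz',s['orientation'])
for n,x0,y0,w,h in(('scene',310,90,120,120),('top',200,150,120,100)):
    im=viewer.grab_frame(n)[:,:,::-1].copy();k=5 if n=='scene' else 6
    cv2.imwrite(f'pics/e_{n}_raw.png',im)
    a=cv2.resize(im[y0:y0+h,x0:x0+w],None,fx=k,fy=k,interpolation=cv2.INTER_CUBIC);a=cv2.convertScaleAbs(a,alpha=1.8,beta=15)
    for off in(0,.031):
        for zz,c in((-.042,(0,0,255)),(.022,(0,255,0))):
            hx,hy=(.0375,.0935) if zz<0 else (.009,.044)
            q=[R.apply([sx*hx,sy*hy,zz])+p+[0,0,off] for sx,sy in((-1,-1),(1,-1),(1,1),(-1,1))]
            u=(proj(n,q)-[x0,y0]+.5)*k;cv2.polylines(a,[u.astype(np.int32)],True,c if off else tuple(v//2 for v in c),1)
    cv2.imwrite(f'pics/e_{n}.png',a)
# check the plunger is up
E
```

```text
[0.53299192 0.19659262 0.15839517] [-3.13894187e+00  3.53965648e-04  1.76219137e+00] [ 0.50521431 -0.6246452  -0.17228927] 0.598477137350414
```

View pics/e_scene.png

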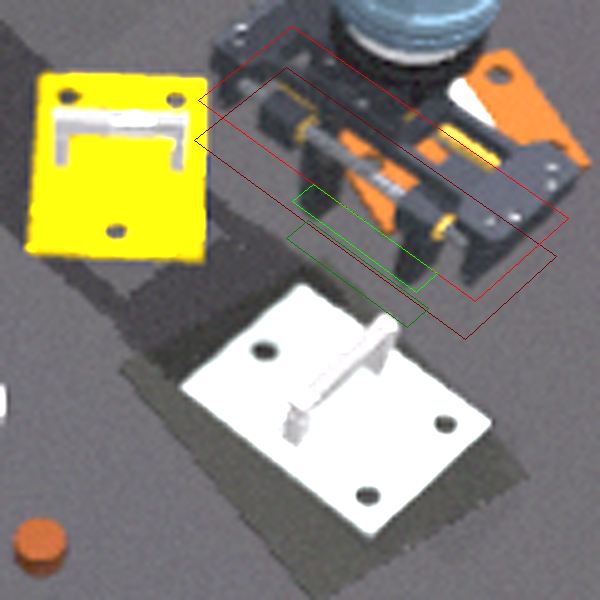

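View pics/e_top.png

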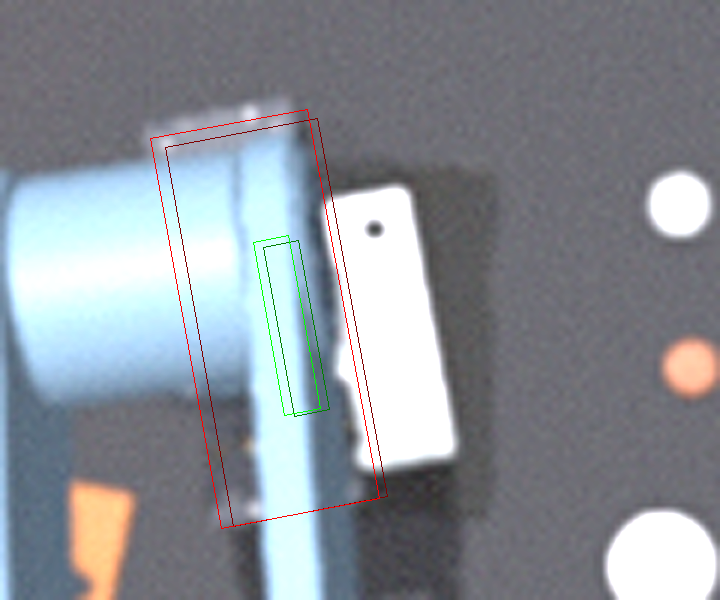

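The fingers are visible now. Their tips at about (305,210) and (420,285) fit the projection only with the reported z raised by 31 mm, which agrees with the plunger contact. I'll use true z = reported + 31 mm, so the grasp sits at a reported z of about 0.018.

Request:
{"op": "move_arm", "data": {
  "slide": [
    [1.7, 0.3, 20],
    [0, 0, 40],
    [0, 0, 30],
    [0, 0, 10],
    [0, 0, 5],
    [0, 0, 0],
    [0, 0, 0]
  ],
  "rot": [
    [0, 0, 0],
    [0, 0, 0],
    [0, 0, 0],
    [0, 0, 0],
    [0, 0, 0],
    [0, 0, 0],
    [0, 0, 0]
  ],
  "hand": [0.6, 0.6, 0.6, 0.6, 0.6, 0.6, 0.6]
}}

```text
time_s: 10.85
position: [0.5351, 0.1994, 0.0564]
orientation: [3.139, 0.0, 1.762]
force: [0.1, -0.4, 0.1]
grip_width: 0.597
```

```bash
python3 - <<'E'
from h import *
from workcell import telemetry
s=telemetry.read_state();print(s['position'],s['orientation'],s['force'],s['grip_width'])
p=s['position'];R=Ro.from_euler('xyz',s['orientation'])
for n,x0,y0,w,h in(('scene',310,90,120,120),):
    im=viewer.grab_frame(n)[:,:,::-1].copy();k=5
    a=cv2.resize(im[y0:y0+h,x0:x0+w],None,fx=k,fy=k,interpolation=cv2.INTER_CUBIC);a=cv2.convertScaleAbs(a,alpha=1.8,beta=15)
    q=[R.apply([sx*.009,sy*.044,.022])+p+[0,0,.031] for sx,sy in((-1,-1),(1,-1),(1,1),(-1,1))]
    u=(proj(n,q)-[x0,y0]+.5)*k;cv2.polylines(a,[u.astype(np.int32)],True,(0,255,0),1)
    cv2.imwrite(f'pics/f_{n}.png',a)
E
```

```text
[0.53508446 0.19938734 0.05643939] [3.13891306e+00 1.16785509e-04 1.76236813e+00] [ 0.05124859 -0.41597075  0.08275537] 0.5968559277946819
```

View pics/f_scene.png

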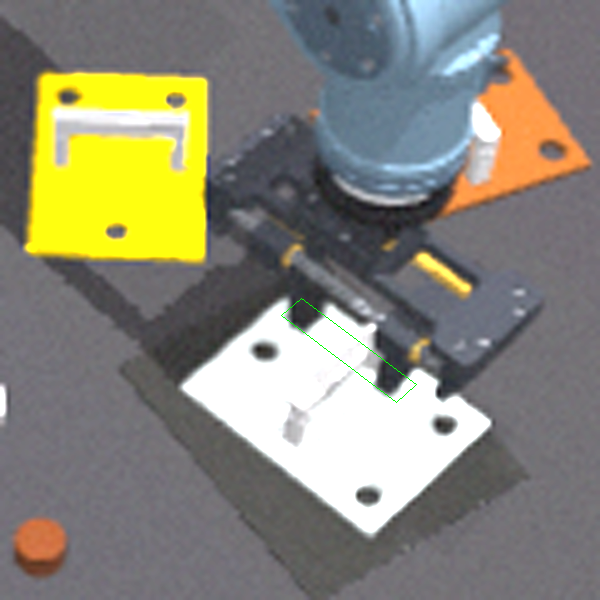

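Tips stay on the projected outline, near (300,310) and (395,390), on either side of the grip bar. Going down to the grasp height.

Request:
{"op": "move_arm", "data": {
  "slide": [
    [-0.5, -1.5, 15],
    [0, 0, 12],
    [0, 0, 8],
    [0, 0, 3.5],
    [0, 0, 0],
    [0, 0, 0],
    [0, 0, 0]
  ],
  "rot": [
    [0, 0, 0],
    [0, 0, 0],
    [0, 0, 0],
    [0, 0, 0],
    [0, 0, 0],
    [0, 0, 0],
    [0, 0, 0]
  ],
  "hand": [0.6, 0.6, 0.6, 0.6, 0.6, 0.6, 0.6]
}}

```text
time_s: 11.6
position: [0.5328, 0.1988, 0.0167]
orientation: [3.141, 0.0, 1.763]
force: [0.8, 0.5, 0.0]
grip_width: 0.602
```

Request:
{"op": "move_arm", "data": {
  "slide": [
    [0, 0, 0],
    [0, 0, 0],
    [0, 0, 0],
    [0, 0, 0],
    [0, 0, 0],
    [0, 0, 0],
    [0, 0, 0],
    [0, 0, 0]
  ],
  "rot": [
    [0, 0, 0],
    [0, 0, 0],
    [0, 0, 0],
    [0, 0, 0],
    [0, 0, 0],
    [0, 0, 0],
    [0, 0, 0],
    [0, 0, 0]
  ],
  "hand": [0, 0, 0, 0, 0, 0, 0, 0],
  "squeeze": 35
}}

```text
time_s: 12.4
position: [0.5324, 0.1987, 0.0163]
orientation: [3.141, 0.0, 1.763]
force: [-0.8, -0.6, 0.8]
grip_width: 0.125
```

Request:
{"op": "move_arm", "data": {
  "slide": [
    [0, 0, -5],
    [0, 0, -10],
    [0, 0, -20],
    [0, 0, -30],
    [0, 0, -30],
    [0, 0, -15],
    [0, 0, 0],
    [0, 0, 0],
    [0, 0, 0]
  ],
  "rot": [
    [0, 0, 0],
    [0, 0, 0],
    [0, 0, 0],
    [0, 0, 0],
    [0, 0, 0],
    [0, 0, 0],
    [0, 0, 0],
    [0, 0, 0],
    [0, 0, 0]
  ],
  "hand": [0, 0, 0, 0, 0, 0, 0, 0, 0]
}}

```text
time_s: 13.3
position: [0.531, 0.1984, 0.1245]
orientation: [-3.138, -0.0, 1.763]
force: [-0.5, 0.5, -4.4]
grip_width: 0.128
```

```bash
python3 - <<'E'
from h import *
from workcell import telemetry
s=telemetry.read_state();print(s['position'],s['orientation'],s['force'],s['wrist_torque'],s['grip_width'])
p=s['position']
# plate in reported tool pose at grasp: tcp (.5325,.1987) yaw 1.763 ; plate (.533,.1983) yaw .192
# target base .5245,-.2483 yaw .144 ; 
dy=.144-.192
Rm=lambda a:np.array([[np.cos(a),-np.sin(a)],[np.sin(a),np.cos(a)]])
t=np.array([.5245,-.2483])+Rm(dy)@(np.array([.5325,.1987])-[.533,.1983])
print(t,1.763+dy)
for r in zip(*plan(p,s['orientation'],[*t,p[2]],1.763+dy,15,1)):print(r)
for n,x0,y0,w,h in(('scene',310,90,120,120),('top',200,150,120,100)):
    im=viewer.grab_frame(n)[:,:,::-1].copy();k=5 if n=='scene' else 6
    a=cv2.resize(im[y0:y0+h,x0:x0+w],None,fx=k,fy=k,interpolation=cv2.INTER_CUBIC);cv2.imwrite(f'pics/g_{n}.png',a)
E
```

```text
[0.5310258  0.1984159  0.12445739] [-3.13835927e+00 -1.07623348e-04  1.76273073e+00] [-0.51038614  0.47862937 -4.42491056] [-0.07713313  0.01433284 -0.00658457] 0.12845480162312853
[ 0.52401977 -0.24787647] 1.7149999999999999
([-29.1, -6.1, 0.0], [-0.0032, -0.0, 0.0477])
([-29.4, -4.7, -0.0], [0.0, 0.0, 0.0])
([-29.4, -4.7, -0.0], [0.0, 0.0, 0.0])
([-29.4, -4.7, -0.0], [0.0, 0.0, 0.0])
([-29.4, -4.7, -0.0], [0.0, 0.0, 0.0])
([-29.4, -4.7, -0.0], [0.0, 0.0, 0.0])
([-29.4, -4.7, -0.0], [0.0, 0.0, 0.0])
([-29.4, -4.7, -0.0], [0.0, 0.0, 0.0])
([-29.4, -4.7, -0.0], [0.0, 0.0, 0.0])
([-29.4, -4.7, -0.0], [0.0, 0.0, 0.0])
([-29.4, -4.7, -0.0], [0.0, 0.0, 0.0])
([-29.4, -4.7, -0.0], [0.0, 0.0, 0.0])
([-29.4, -4.7, -0.0], [0.0, 0.0, 0.0])
([-29.4, -4.7, -0.0], [0.0, 0.0, 0.0])
([-29.4, -4.7, -0.0], [0.0, 0.0, 0.0])
```

View pics/g_scene.png

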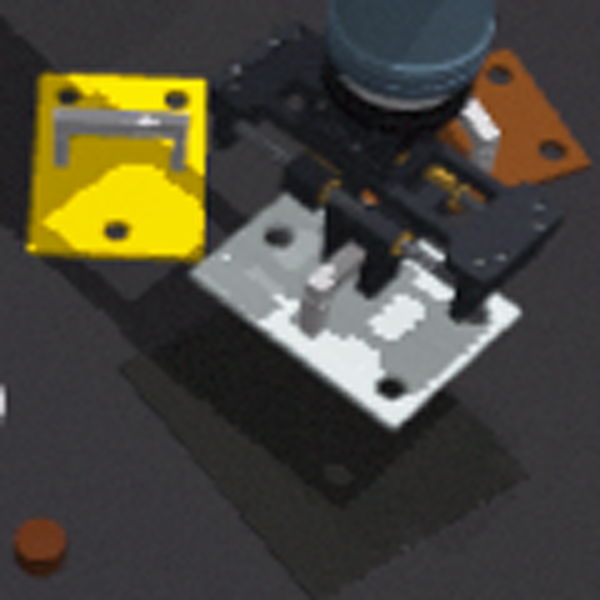

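View pics/g_top.png

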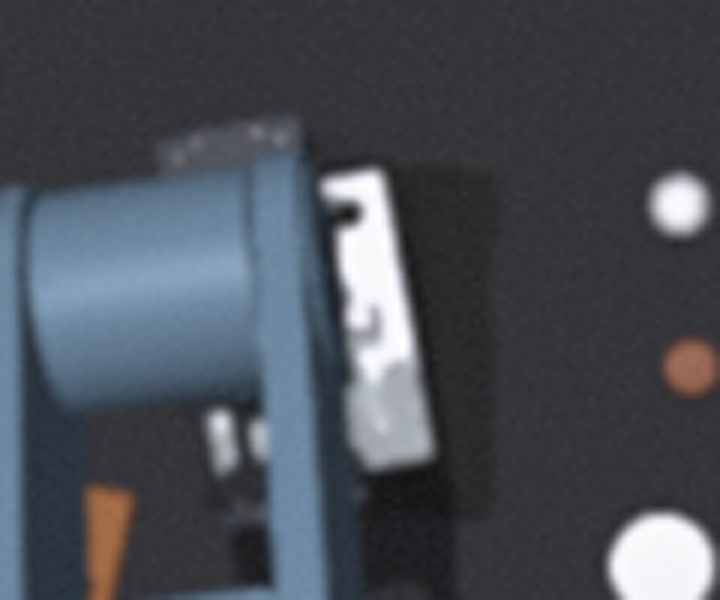

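The plate is held level: corners in the scene crop at about (190,270), (395,430) and (520,310), with holes at (278,237) and (390,385). Moving over to the base at this height.

Request:
{"op": "move_arm", "data": {
  "slide": [
    [-15, -3, 0],
    [-29, -6, 0],
    [-31, -5, 0],
    [-31, -5, 0],
    [-31, -5, 0],
    [-31, -5, 0],
    [-31, -5, 0],
    [-31, -5, 0],
    [-31, -5, 0],
    [-31, -5, 0]
  ],
  "rot": [
    [-0.002, 0, 0.024],
    [0, 0, 0.024],
    [0, 0, 0],
    [0, 0, 0],
    [0, 0, 0],
    [0, 0, 0],
    [0, 0, 0],
    [0, 0, 0],
    [0, 0, 0],
    [0, 0, 0]
  ],
  "hand": [0, 0, 0, 0, 0, 0, 0, 0, 0, 0]
}}

```text
time_s: 14.4
position: [0.5263, -0.0994, 0.1257]
orientation: [3.14, -0.0, 1.713]
force: [-0.3, 0.7, -4.2]
grip_width: 0.124
```

Request:
{"op": "move_arm", "data": {
  "slide": [
    [-31, -5, 0],
    [-31, -5, 0],
    [-31, -4.5, 0],
    [-26, -4, 0],
    [-18, -3, 0],
    [-8, -1, 0],
    [0, 0, 0],
    [0, 0, 0],
    [0, 0, 0],
    [0, 0, 0]
  ],
  "rot": [
    [0, 0, 0],
    [0, 0, 0],
    [0, 0, 0],
    [0, 0, 0],
    [0, 0, 0],
    [0, 0, 0],
    [0, 0, 0],
    [0, 0, 0],
    [0, 0, 0],
    [0, 0, 0]
  ],
  "hand": [0, 0, 0, 0, 0, 0, 0, 0, 0, 0]
}}

```text
time_s: 15.4
position: [0.5259, -0.243, 0.1262]
orientation: [3.14, -0.0, 1.716]
force: [0.0, 0.3, -3.5]
grip_width: 0.127
```

```bash
python3 - <<'E'
from h import *
from workcell import telemetry
s=telemetry.read_state();print(s['position'],s['orientation'],s['force'],s['grip_width'])
for r in zip(*plan(s['position'],s['orientation'],[.524,-.2479,.0983],1.715,1)):print(r)
E
```

```text
[ 0.5258853  -0.24302088  0.12616441] [ 3.13965786e+00 -3.29887393e-04  1.71613445e+00] [ 0.00663496  0.33316136 -3.47140551] 0.1268333550574606
([-4.6, -2.6, 27.9], [0.0019, -0.0003, 0.0011])
```

Request:
{"op": "move_arm", "data": {
  "slide": [
    [-2.3, -1, 7],
    [-2.3, -1.2, 8],
    [0, 0, 8],
    [0, 0, 4],
    [0, 0, 0],
    [0, 0, 0],
    [0, 0, 0],
    [0, 0, 0],
    [0, 0, 0]
  ],
  "rot": [
    [0.002, 0, 0],
    [0, 0, 0.001],
    [0, 0, 0],
    [0, 0, 0],
    [0, 0, 0],
    [0, 0, 0],
    [0, 0, 0],
    [0, 0, 0],
    [0, 0, 0]
  ],
  "hand": [0, 0, 0, 0, 0, 0, 0, 0, 0]
}}

```text
time_s: 16.3
position: [0.5244, -0.2491, 0.0995]
orientation: [3.141, 0.0, 1.714]
force: [-0.3, 0.4, -3.2]
grip_width: 0.126
```

```bash
python3 - <<'E'
from h import *
from workcell import telemetry
s=telemetry.read_state();print(s['position'],s['orientation'],s['force'],s['grip_width'])
Rm=lambda a:np.array([[np.cos(a),-np.sin(a)],[np.sin(a),np.cos(a)]])
out=Rm(.144)
for n,x0,y0,w,h in(('scene',190,170,130,110),('top',345,160,110,90)):
    im=viewer.grab_frame(n)[:,:,::-1].copy();k=6
    cv2.imwrite(f'pics/h_{n}_raw.png',im)
    a=cv2.resize(im[y0:y0+h,x0:x0+w],None,fx=k,fy=k,interpolation=cv2.INTER_CUBIC);a=cv2.convertScaleAbs(a,alpha=1.5,beta=10)
    z=.003+s['position'][2]-.0163+.006
    print('z top',z)
    C=[[*(out@np.array(c)+[.5245,-.2483]),z] for c in((.075,.055),(.075,-.055),(-.075,-.055),(-.075,.055))]
    H=[[*(out@np.array(c)+[.5245,-.2483]),z] for c in MODEL]
    for i,uv in enumerate(proj(n,C)): print(n,'corner',i,np.round(uv,1))
    for i,uv in enumerate(proj(n,H)):
        print(n,'hole',i,np.round(uv,1));q=(uv-[x0,y0]+.5)*k;cv2.circle(a,(int(q[0]),int(q[1])),6,(0,0,255),1)
    cv2.polylines(a,[((proj(n,C)-[x0,y0]+.5)*k).astype(np.int32)],True,(0,255,0),1)
    cv2.imwrite(f'pics/h_{n}.png',a[:600])
E
```

```text
[ 0.52442987 -0.24910668  0.09949217] [3.14115950e+00 3.44343707e-04 1.71380064e+00] [-0.30029166  0.37452168 -3.17104212] 0.12603082269275342
z top 0.09219217001428001
scene corner 0 [275.9 236.2]
scene corner 1 [241.3 263.5]
scene corner 2 [205.9 223.6]
scene corner 3 [240.1 199. ]
scene hole 0 [265.6 236.1]
scene hole 1 [243.  253.7]
scene hole 2 [227.4 215.5]
z top 0.09219217001428001
top corner 0 [369.9 187.1]
top corner 1 [403.6 182.3]
top corner 2 [410.8 228.5]
top corner 3 [377.  233.4]
top hole 0 [376.6 191.8]
top hole 1 [398.6 188.6]
top hole 2 [393.  225.4]
```

View pics/h_scene.png

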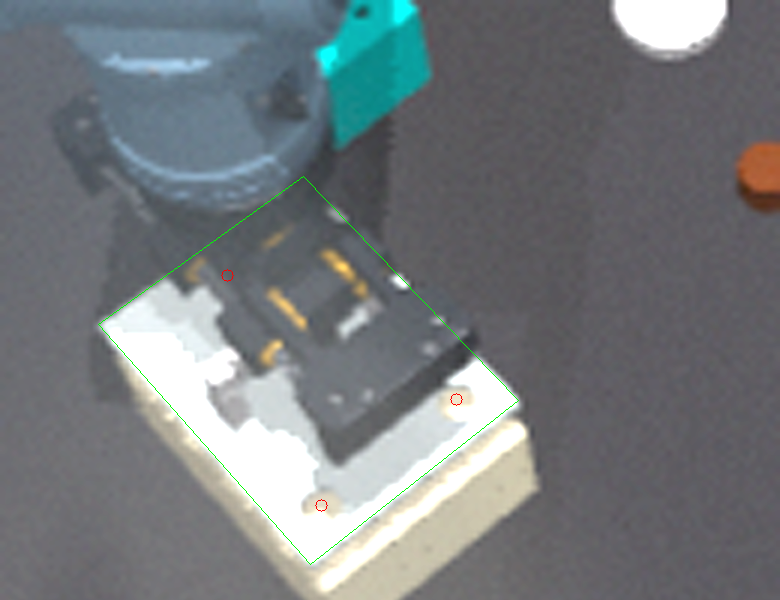

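View pics/h_top.png

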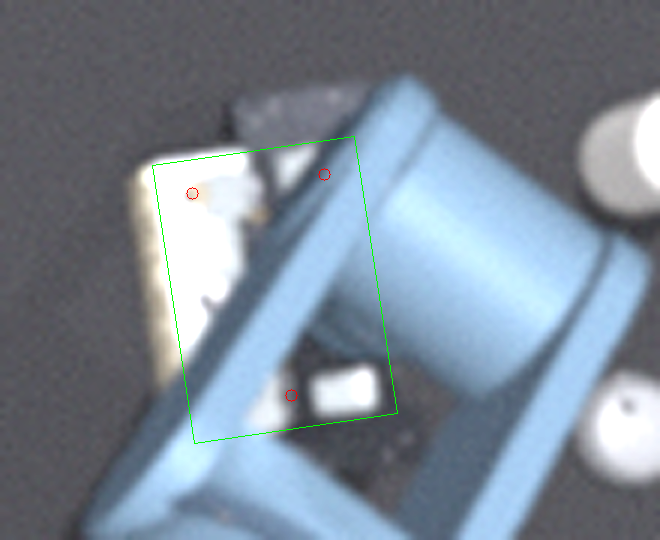

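```bash
python3 - <<'E'
from h import *
for n,hs in(('scene',[(265.6,236.1),(243.,253.7)]),('top',[(376.6,191.8)])):
    im=cv2.imread(f'pics/h_{n}_raw.png').astype(float);d=im[:,:,2]-im[:,:,0]
    for c in hs:
        x,y=np.round(c).astype(int);r=4
        w=d[y-r:y+r+1,x-r:x+r+1];print(n,c);print(w.astype(int))
        lim=np.median(w);q=np.clip(w-lim-6,0,None);Y,X=np.mgrid[y-r:y+r+1,x-r:x+r+1];
        u=np.array([(X*q).sum(),(Y*q).sum()])/q.sum();print('cent',u,'mm diff',(ray(n,u,.091)-ray(n,c,.091))[:2]*1000)
E
```

```text
scene (265.6, 236.1)
[[ -2  -5  -4  -6 -11  -7  -8  -6  -6]
 [ -4  -1  -5  -8  -9 -10  -7  -7  -6]
 [ -3  -3  -2   0   2   4  -7  -6  -7]
 [ -4   2  16  25  26  24  13  -3  -6]
 [ -3  12  25  26  26  26  27  10  -7]
 [  0  17  27  28  28  28  22   4  -7]
 [ -4  12  31  35  34  34  22  -2  -7]
 [ -6   0  17  26  31  23   5  -7  -7]
 [ -7  -6  -7  -7  -8  -8  -8  -7  -7]]
cent [265.78003384 237.02030457] mm diff [ 2.49712652 -0.9498968 ]
scene (243.0, 253.7)
[[-11  -9  -9  -6  -5  -5  -7  -5  -5]
 [ -8  -9  -8  -5  -2  -3  -2  -5  -7]
 [-10  -8   0   9  13  17  14  -1  -5]
 [-10  -2  14  21  22  20  21  14  -5]
 [ -8  11  22  23  23  22  20  15   0]
 [ -7  12  23  28  35  24  21  14  -2]
 [ -6  14  32  33  33  31  14   0 -11]
 [ -7  -7   3  19  15  10   3  -7  -6]
 [ -6  -6  -6  -7  -8  -7  -5  -7  -5]]
cent [242.99810247 254.62428843] mm diff [ 2.18263552 -1.2219329 ]
top (376.6, 191.8)
[[ -4  -5  -5  -6  -8  -7 -10 -13 -14]
 [ -3  -4  -6  -5  -6  -5  -8 -11 -12]
 [ -3  -5  -3   5  11  10   0  -8 -12]
 [ -3  -5   2  16  22  20   9  -6 -11]
 [ -4  -7  -1  16  24  23  12  -5 -11]
 [ -4  -8  -8   5  16  17   8  -5 -11]
 [ -4  -5  -7  -5   0   6   2  -9 -13]
 [ -5  -4  -6  -6  -7  -8  -8 -11 -12]
 [ -4  -3  -5  -5  -7  -9 -15 -14 -12]]
cent [377.41262136 191.72815534] mm diff [ 0.23766948 -2.62386511]
```

Both views put the plate within about 2 mm of its target, and the reported TCP is also about 1.2 mm off in y. I'll make one small trim and then recheck.

Request:
{"op": "move_arm", "data": {
  "slide": [
    [1.6, -0.5, 0],
    [0, 0, 0],
    [0, 0, 0],
    [0, 0, 0],
    [0, 0, 0],
    [0, 0, 0]
  ],
  "rot": [
    [0, 0, 0],
    [0, 0, 0],
    [0, 0, 0],
    [0, 0, 0],
    [0, 0, 0],
    [0, 0, 0]
  ],
  "hand": [0, 0, 0, 0, 0, 0]
}}

```text
time_s: 17.0
position: [0.5235, -0.2475, 0.0991]
orientation: [-3.142, -0.0, 1.714]
force: [0.1, -0.3, -3.1]
grip_width: 0.126
```

```bash
python3 - <<'E'
from h import *
from workcell import telemetry
s=telemetry.read_state();print(s['position'],s['orientation'],s['force'],s['grip_width'],abs(s['dq']).max())
z=.003+s['position'][2]-.0163+.003
bases={'scene':([.5250,-.2477],.143),'top':([.5241,-.2489],.1447)}
for n in('scene','top'):
    im=viewer.grab_frame(n)[:,:,::-1].copy();cv2.imwrite(f'pics/i_{n}.png',im)
    im=im.astype(float);d=im[:,:,2]-im[:,:,0];o,a=bases[n]
    Rm=np.array([[np.cos(a),-np.sin(a)],[np.sin(a),np.cos(a)]])
    H=[[*(Rm@m+o),z] for m in MODEL]
    for i,c in enumerate(proj(n,H)):
        if i==2 or (n=='top' and i==1): continue
        x,y=np.round(c).astype(int);r=4
        w=d[y-r:y+r+1,x-r:x+r+1];q=(w-np.median(w)>10)*1.
        q=cv2.morphologyEx(q.astype(np.uint8),cv2.MORPH_CLOSE,np.ones((3,3)))
        Y,X=np.mgrid[y-r:y+r+1,x-r:x+r+1];u=np.array([(X*q).sum(),(Y*q).sum()])/q.sum()
        print(n,i,c,u,'offset mm',(ray(n,u,z)-ray(n,c,z))[:2]*1000)
E
```

```text
[ 0.52352859 -0.24750762  0.09914693] [-3.14157220e+00 -4.87427437e-05  1.71376426e+00] [ 0.12799155 -0.29524885 -3.08764597] 0.12594518702648094 0.0013925964809791672
scene 0 [266.05673268 236.69368081] [266.21052632 236.07894737] offset mm [-1.27869991  1.21401431]
scene 1 [243.48840095 254.28179614] [243.94117647 253.73529412] offset mm [-0.6600978   1.65392334]
top 0 [376.5680693  192.01719746] [376.73333333 191.93333333] offset mm [ 0.27216752 -0.5363403 ]
```

Remaining hole offsets are 0.6 to 1.8 mm in both views, the arm is still, and the load is a steady 3.1 N. Handing in.

```bash
python3 - <<'E'
from workcell import ticket, telemetry
print(ticket.finish_job()); s=telemetry.read_state(); print(s['position'],s['force'],s['grip_width'])
E
```

```text
the job is handed in; nothing more can be done
None
the job is handed in; nothing more can be done
```

The job is handed in: the plunger was checked first, and the cover plate is now held still over the base with its holes lined up. The hand-in reported no verdict.

- **Plunger:** I pushed it with the shut fingers until it hit its stop. The force rose as its spring should, then jumped to 15 N. I released it before touching the plate, but saw no plunger in a picture after that; the arm or plate hid it. That it sprang back up is inferred from the fingers lifting well clear.
- **Plate:** I gripped it by its handle bar at 35 N (opening about 11 mm), lifted it and carried it over the base.
- **Last checks:**
  - **Hole alignment:** The two far-end holes were measured in the pictures, 0.6 to 1.8 mm from their targets (limit 5 mm). The near-end hole was hidden behind the gripper.
  - **Height:** The underside is about 26 mm above the base's top face, worked out from the arm's travel.
  - **Level and still:** The tool reads vertical, the arm was still, and the load was steady at about 3.1 N.
- **Disagreement:** The reported tool height did not fit the stated finger length. Contact with the plunger came about 31 mm lower than expected. The camera view of the fingertips agreed with that, so I worked with the corrected height.
- **Bystanders:** I felt no unexpected contact and kept clear of them, but did not measure their positions again at the end.

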